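# Mark a brass plaque on the jeweller's swing-arm marker

## Robot

A 6-joint arm with a two-finger parallel gripper is mounted at the origin on the work surface. World frame = base frame: x ahead of the robot, y to its left, z up, the work surface at z = 0. Lengths are in mm, angles in degrees, forces in N, time in s.
With the tool pointing down it reaches from about 350 to 850 mm from the base axis. Payload 8.1 kg.
Tool frame: the origin (TCP) lies at the very end of the fingers, on their centre line; the grasp point (between the pads) lies 19 mm behind it; z points along the fingers, y is the line along which they close (so a half turn about z gives the same grasp; the last joint's range is limited). The gripper opens to 85 mm and grips with 20 to 120 N. Pads are 22 mm wide; open, the fingers measure 114 mm over their backs; the gripper's body (76 mm by 85 mm) begins 54 mm behind the grasp point. The pads swing forward as they close: fully open they stand 13 mm farther back than shut.
Start: joints at [-71.872, 7.471, 85.268, -0, 87.261, -4.893], TCP at [234.665, -552.211, 231.292] pointing down, gripper open.
Joint ranges: [-169.43, 169.43], [-51.17, 129.36], [1.28, 143.12], [-76.62, 256.62], [0, 156.53], [-152.29, 152.29]. Speed limits (degrees/s): [136.94, 136.94, 159.86, 180, 180, 180].

## Interface

Orientations are given as [roll, pitch, yaw] about the fixed x, y, z axes, in that order (R = Rz(yaw) Ry(pitch) Rx(roll)).
In Python, from bench import r gives the robot as it stands.
- The arm moves only by the shell command python3 -m jog 'ROWS' [FORCE]. ROWS is JSON, a list of rows, each a list of 7 numbers: the turn, a rotation vector about the tool's x, y, z in degrees, then the shift along the tool's x, y, z in mm, then the closure, from -1 (fully open) to 1 (shut), so that 0 is half open. A call has 1 to 5 rows; each row shifts and turns the commanded pose from where the row before left it, along the tool's axes as they then stand; what a row does not reach is not made up. A row lasts 1/10 s, in which the tool goes at most 50 mm and 8.59 degrees, less where a joint would pass 70% of its speed; a pose out of reach is approached as far as the arm can. A call is refused whole if a number of a shift passes 50 or a number of a turn 8.59, either way. A call with a gripper value outside its range is refused whole. The fingers move at their own pace and stop on an object; FORCE is the grip in N (left out, the last holds). Time passes only in rows, so rows that do not move let the fingers close. It gives the time, the measured TCP pose, the force, the opening and the grip force at its end, in the units of the state.
- r.sense(): the state, without advancing time (a new reading comes with each control period).
- r.snapshot(name): name is "scene" or "side" or "wrist"; returns a dict with "pixels" (480x640x3 uint8, red, green, blue), "fx", "fy", "cx", "cy" (pixels), "k1" (the pictures are not rectified: a ray, as slopes to the right and down, at radius r is drawn at 1 + k1 r^2 times it, then the intrinsics apply), "world_to_cam" (4x4, takes a point from world to camera coordinates); the wrist camera has in their place "hand_eye" (4x4, takes a point from camera to tool coordinates, whose origin is the TCP and whose axes are the flange's). Camera axes: x right, y up, looking along -z (the intrinsics and any distortion apply to the point x, -y, -z); pixel columns grow to the right and rows downward; lengths in mm; the calibration is good to about 2 mm. A picture is of the moment at which its call begins: read the wrist's pose just before it. There is no depth.
- r.hand_in(): hands the job in; it is judged then, once.
The state is a dict: "time": time; "joint_pos": joint angles; "qd": joint speeds; "joint_efforts": joint torques, N m; "tool_pos": TCP position; "tcp_rot": TCP orientation; "ft_force": force on the tool from outside, world axes, zero at the start; "wrist_torque": the same for the moment, N m; "finger_gap": finger opening in mm; "grip_force": force on a finger pad.
Only numpy, scipy, OpenCV 4.12 (cv2) and the standard library are available. Lean on these libraries where they do the work, as an engineer would, in place of code of your own. Each camera call takes 0.05 s, during which the arm holds its last target. There are 200 camera calls.

## Task

Slide the thin brass plaque forwards in its tray until its end sticks out over the tray's open edge, pinch it there by its sides, and lay it flat on the blue pad of the marking machine, centred and square on the pad, without dropping it. Once it lies there on its own, mark it: tilt the yellow-knobbed jog lever all the way to its green side (never to the red side), hold it there for about two seconds while the marking arm swings down, then let the lever spring back upright. Leave the other things on the bench where they are and the plaque on the pad.

Things in the scene. Friction and masses are not known exactly. Their poses are not given: they have to be found in the camera images.
- plaque: Flat brass plaque, 90 (its x) x 46 (its y) x 3 mm (its z), about 105 g; loose. Origin at its centre, half-way through the thickness. It starts lying flat in the tray, its x roughly along the tray's x, wholly behind the open edge, where the rails leave no room for fingers beside it; it is polished and slides easily (friction 0.2) when pressed lightly with closed fingertips and dragged.
- tray: Fixed shallow wooden tray, 170 (its x) x 80 (its y) mm, slippery black floor 40 mm above the bench. Origin at the centre of its underside, z up. Rails 8 mm wide, 8 mm above the floor, along both long sides (inner width 64 mm) and across the far end (inner face x = +77 mm). The near end, x = -85 mm, is open, a sheer edge with no lip: the plaque slides out there towards -x.
- marker: Fixed white marking machine. Origin on the bench below the pad's centre; x points from pad to arm column. Base plate 12 mm high, x = -60..210, y = -60..60 mm. A light arm hinged at x = 140, z = 75 mm stands up to z = 225 mm at rest; tilting the jog lever to green swings it down over the pad, its head stopping about 12 mm above a lying plaque; it rises as the lever returns.
- pad (a point): Centre of the top of the blue pad, 45 mm above the bench. The pad is 80 (marker x) x 34 mm (marker y) on a narrower pedestal: a centred plaque, its x along the marker's x (either way round), overhangs it by 5 mm at the ends and 6 mm at the sides, with free space beside and below down to the base plate. A lying plaque's centre is then 46.5 mm up.
- jog: Fixed grey jog switch box, 80 (its x) x 100 (its y) mm, top at 50 mm above the bench. Origin at the centre of its underside; z up. Two green dots mark its +y side, two red dots its -y side. The lever stands in the middle of the top and tilts in the y-z plane about a pivot at z = 50 mm.
- green_side (a point): Point between the two green dots, on the box top 26 mm from the lever's pivot towards +y of the box.
- lever_knob (a point): Centre of the yellow cylindrical knob (22 mm diameter, 34 mm long, 62 mm out from the pivot, so 112 mm above the bench when upright; its lower end is 95 mm and its top 129 mm above the bench) on the jog lever. Below it is a 10 mm steel stem.
- jog_lever (a joint): Tilt of the jog lever in rad: 0 upright (spring-centred), positive towards the green side, stops at +0.45 and -0.45. The spring takes about 6 N at the knob at full tilt; let go, it returns to 0.
- bangle: Green jade bangle lying flat, 72 mm outside, 10 mm high, in front of the jog box; loose bystander. Origin under its centre.
- wood_pin: Pale wooden block, 35 x 60 x 22 mm, behind the tray; loose bystander. Origin under its centre.
Not all that is in view belongs to the job. What is meant by the plaque is not grey, and is the smaller of those in its own colour.

How it is judged (in metres and radians):
On the way, in this order (a step that is already met when the one before it is completed fails the run):
1. the plaque lies in the tray with its end out over the open edge by 12 mm or more (x of plaque in the frame of tray between -0.1 and -0.052 m and y of plaque in the frame of tray between -0.025 and 0.025 m and height (world z) of plaque below 0.048 m and angle between plaque's own z axis and vertical below 0.15 rad), for 0.1 s.
2. the plaque lies flat on the blue pad, centred within 8 mm and square within 0.15 rad, released (horizontal distance between plaque and pad below 0.008 m and angle between the x axis of plaque and the x axis of marker, either way round below 0.15 rad and angle between plaque's own z axis and vertical below 0.06 rad and height (world z) of plaque between 0.043 and 0.05 m and contact force between plaque and the fingers below 0.05 N and linear speed of plaque below 0.02 m/s), for 0.3 s.
3. with the plaque on the pad, the jog lever is held over to the green side (over 0.33 rad) for 1 s (horizontal distance between plaque and pad below 0.008 m and angle between the x axis of plaque and the x axis of marker, either way round below 0.15 rad and angle between plaque's own z axis and vertical below 0.06 rad and height (world z) of plaque between 0.043 and 0.05 m and value of joint jog_lever above 0.33 rad), for 1 s.
At the end, for the whole second after the job is handed in: The plaque lies still and flat on the blue pad, its centre within 8 mm of the pad's centre and its long axis within 0.15 rad of the marker's x axis; the jog lever is back within 0.06 rad of upright (horizontal distance between plaque and pad below 0.008 m and angle between the x axis of plaque and the x axis of marker, either way round below 0.15 rad and angle between plaque's own z axis and vertical below 0.06 rad and height (world z) of plaque between 0.043 and 0.05 m and value of joint jog_lever between -0.06 and 0.06 rad and linear speed of plaque below 0.02 m/s); the robot touches nothing.
It fails at once if the jog lever is tilted to the red side by more than 0.2 rad (value of joint jog_lever below -0.2 rad).
It fails at once if the plaque is dropped (moves faster than 0.5 m/s out of the fingers) (contact force between plaque and the fingers below 0.05 N and linear speed of plaque above 0.5 m/s).
It fails at once if another thing on the bench is moved by more than 40 mm (distance of any of mug, green_cup, blue_bottle, metal_box, bangle, wood_pin, graver, weight from where it was at the start of the episode above 0.04 m).
It also fails if it takes over 72 s, if anything falls off the work surface, if the arm or the gripper's body presses on something with over 40 N, if the wrist force passes 120 N, or if a joint passes its speed limit or range.

## Working session

There is one attempt and no reset: what is moved stays moved. The work goes in short steps, Python scripts to look and compute and a shell command to move; the robot and the scene stay as the last step left them, time stands still between calls to the robot, and variables do not carry over. Pictures are saved under pics/ and viewed, at most 10 in all, crops included, and the job is handed in when it is done.

```bash
mkdir -p pics; ls; python3 - <<'E'
from bench import r
import cv2,pickle
s=r.sense();print(s)
d={}
for n in("scene","side","wrist"):
    p=r.snapshot(n);d[n]=p
    cv2.imwrite(f"pics/{n}0.png",p["pixels"][:,:,::-1])
    print(n,{k:v for k,v in p.items() if k!="pixels"})
pickle.dump(d,open("snap0.pkl","wb"))
E
```

```text
pics
{'time': 0.0, 'joint_pos': array([-7.18726171e+01,  7.51509124e+00,  8.53290395e+01, -2.02076060e-03,
        8.72620519e+01, -4.89446489e+00]), 'qd': array([ 0.10379836, -0.02319753,  0.00227265, -0.03760064,  0.02321172,
       -0.04772513]), 'joint_efforts': array([ 3.05003399e-03, -5.69399285e+01, -5.00551522e+01, -6.17503974e-05,
        1.45135805e-02,  1.89205230e-05]), 'tool_pos': array([ 234.47228029, -551.6897592 ,  230.24691139]), 'tcp_rot': array([-1.79894032e+02, -7.04866194e-03,  2.30219397e+01]), 'ft_force': array([ 0.34117795, -0.50044165,  0.55371812]), 'wrist_torque': array([-0.02608074, -0.06615387, -0.02565093]), 'grip_force': 0.0, 'finger_gap': 85.32906721339243}
scene {'fx': 623.6648885932759, 'fy': 623.6648885932759, 'cx': 313.3687237598214, 'cy': 238.43831801004163, 'k1': 0.000225235641409736, 'world_to_cam': array([[ 4.24349729e-01,  9.05493141e-01, -3.07880115e-03,
        -1.78594338e+02],
       [-7.27357935e-01,  3.42889789e-01,  5.94455235e-01,
         3.98986774e+02],
       [ 5.39330827e-01, -2.50017528e-01,  8.04122811e-01,
        -1.77402968e+
[... 373 characters left out ...]
.77899156e-01,
        -3.61847198e+02],
       [-3.77286893e-01,  5.63253754e-01,  7.35118908e-01,
        -1.08574358e+03],
       [ 0.00000000e+00,  0.00000000e+00,  0.00000000e+00,
         1.00000000e+00]])}
wrist {'fx': 373.2493071723263, 'fy': 373.2493071723263, 'cx': 315.8375261383541, 'cy': 236.5348176544177, 'k1': -0.0506733801501703, 'hand_eye': array([[ 2.14624234e-04,  9.52066039e-01,  3.05892484e-01,
         7.75689255e+01],
       [ 9.99999915e-01, -9.66612892e-05, -4.00782273e-04,
         4.47062177e-01],
       [-3.52003229e-04,  3.05892544e-01, -9.52065979e-01,
        -1.42894432e+02],
       [ 0.00000000e+00,  0.00000000e+00,  0.00000000e+00,
         1.00000000e+00]])}
```

View pics/scene0.png

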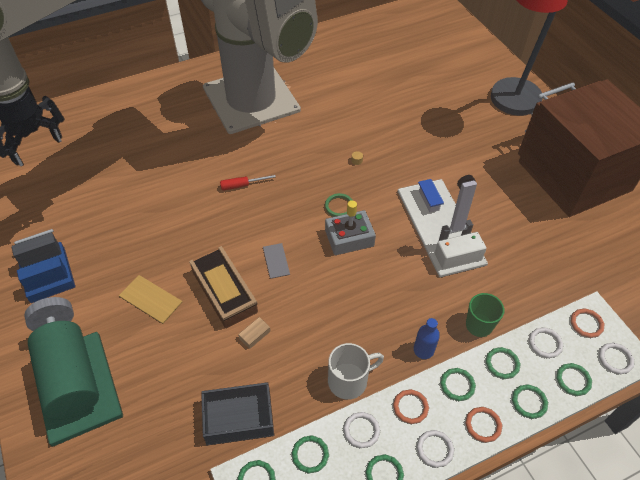

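View pics/side0.png

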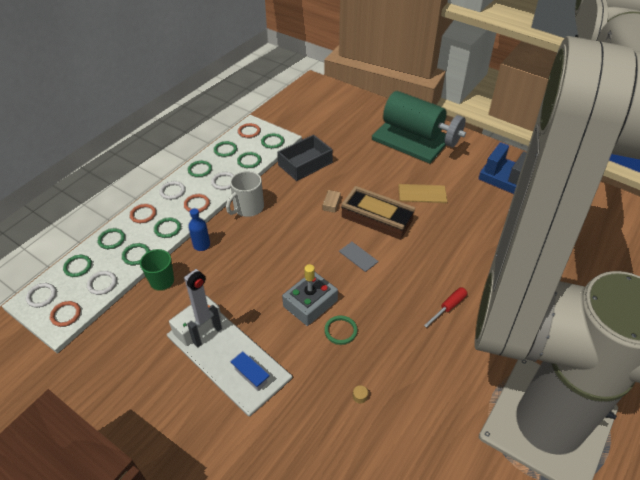

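The pictures show these candidates for the plaque. There is a brass plate inside the tray at scene (222,285) / side (378,207). A larger brass plate lies on the bench at scene (150,298) / side (423,193), and a grey plate at scene (276,260) / side (358,256). By the description (not grey, the smaller brass one) I choose the one in the tray. The machine's pad is at scene (431,193), the jog knob at (352,206), and the tray's open edge still has to be settled.

```bash
cat > h.py <<'E'
import numpy as np,cv2
from scipy.spatial.transform import Rotation as Ro
def campose(p,s=None):
    if "world_to_cam" in p: return np.linalg.inv(p["world_to_cam"])
    T=np.eye(4);T[:3,:3]=Ro.from_euler("xyz",s["tcp_rot"],degrees=True).as_matrix();T[:3,3]=s["tool_pos"]
    return T@p["hand_eye"]
def KD(p): return np.array([[p["fx"],0,p["cx"]],[0,p["fy"],p["cy"]],[0,0,1.]]),np.array([p["k1"],0,0,0,0])
def ray(p,uv,s=None):
    C=campose(p,s);K,D=KD(p)
    n=cv2.undistortPoints(np.float64(uv).reshape(-1,1,2),K,D).reshape(-1,2)
    d=np.c_[n[:,0],-n[:,1],-np.ones(len(n))]@C[:3,:3].T
    return C[:3,3],d
def cast(p,uv,z,s=None):
    o,d=ray(p,uv,s);return o+d*((z-o[2])/d[:,2])[:,None]
def blob(mask,roi):
    u0,v0,u1,v1=roi;m=np.zeros_like(mask);m[v0:v1,u0:u1]=mask[v0:v1,u0:u1]
    c=max(cv2.findContours(m.astype(np.uint8),0,1)[0],key=cv2.contourArea);return c.reshape(-1,2)
def rect(P):
    (c,wh,a)=cv2.minAreaRect(P[:,:2].astype(np.float32));
    if wh[0]<wh[1]: wh=wh[::-1];a+=90
    return np.round(c,1),np.round(wh,1),round((a+90)%180-90,1)
E
python3 - <<'E'
import pickle,cv2,numpy as np
from h import *
d=pickle.load(open("snap0.pkl","rb"))
R={"scene":dict(plaque=(195,255,250,312),tray=(180,240,265,330),pad=(410,172,450,215),knob=(340,195,362,215),dots=(322,205,380,255),base=(390,170,500,280)),
"side":dict(plaque=(355,190,402,222),tray=(330,180,420,245),pad=(220,340,285,400),knob=(300,260,320,284),dots=(280,270,345,325),base=(160,300,300,410))}
for n in R:
    p=d[n];h=cv2.cvtColor(p["pixels"],cv2.COLOR_RGB2HSV).astype(int);H,S,V=h[...,0],h[...,1],h[...,2];q=R[n]
    dark=(V<60)
    M=dict(plaque=(H>15)&(H<30)&(S>110)&(V>140),pad=(H>105)&(H<130)&(S>120),knob=(H>20)&(H<32)&(S>150)&(V>120))
    for k,z in(("plaque",43),("pad",45),("knob",112)):
        c=blob(M[k],q[k]);P=cast(p,c,z);print(n,k,rect(P),P.mean(0).round(1),cv2.minAreaRect(c)[0])
    for k,m in(("g",(H>45)&(H<80)&(S>110)),("r",((H<6)|(H>174))&(S>150))):
        u0,v0,u1,v1=q["dots"];mm=np.zeros_like(m);mm[v0:v1,u0:u1]=m[v0:v1,u0:u1]
        N,_,st,ce=cv2.connectedComponentsWithStats(mm.astype(np.uint8))
        for i in range(1,N):
            if st[i,4]>5: print(n,k,ce[i].round(0),cast(p,ce[i],50).round(0)[0,:2],st[i,4])
    c=blob((S<60)&(V>150),q["base"]);P=cast(p,c,12);print(n,"base",rect(P))
a=d["scene"]["pixels"][225:345,100:300,::-1];b=d["side"]["pixels"][170:250,310:460,::-1]
cv2.imwrite("pics/crop1.png",np.vstack([cv2.resize(a,(700,420-120),interpolation=2)[:, :],cv2.resize(b,(700,300),interpolation=2)]))
E
```

```text
scene plaque (array([ 578.3, -293.4]), array([89.1, 45.1]), 4.5) [ 578.7 -293.5   43. ] (221.7846221923828, 283.1230773925781)
scene pad (array([550. , 251.6]), array([79. , 32.5]), -9.8) [550.9 251.2  45. ] (430.7000427246094, 192.39999389648438)
scene knob (array([559.5,  30.5]), array([37.6, 17.9]), -27.0) [558.8  31.5 112. ] (352.0, 207.5)
scene g [358. 216.] [545.  57.] 16
scene g [363. 228.] [580.  52.] 18
scene r [337. 221.] [537.   6.] 22
scene r [342. 233.] [573.   0.] 25
scene base (array([605.8, 250.4]), array([229.7, 132.1]), -8.5)
side plaque (array([ 576.9, -292.4]), array([88. , 44.6]), 4.2) [ 576.1 -292.1   43. ] (377.1034240722656, 206.2413787841797)
side pad (array([547.3, 254.7]), array([80.1, 34.3]), -8.7) [546.6 254.7  45. ] (249.52073669433594, 368.47735595703125)
side knob (array([560.2,  29.6]), array([41.3, 17.2]), -54.9) [562.1  28.4 112. ] (309.0, 272.5)
side g [296. 292.] [583.  51.] 26
side g [307. 301.] [547.  56.] 27
side r [324. 287.] [539.   5.] 28
side base (array([622.4, 243.8]), array([268.8, 119.5]), -8.8)
```

View pics/crop1.png

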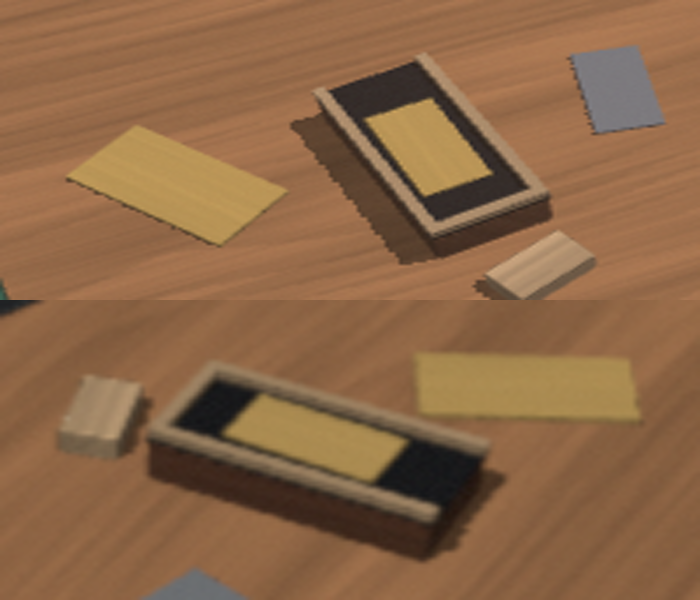

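The crop shows the tray plaque (crop (428,147)) between the rails. The tray's open end faces the robot and the block stands behind it. The choice stands: the bench brass plate is larger and the other one is grey. Moving over the tray.

```bash
python3 -m jog '[[0,0,0,45,-11.5,0,1],[0,0,0,45,-11.5,0,1],[0,0,0,45,-11.5,0,1],[0,0,0,45,-11.5,0,1],[0,0,0,45,-11.5,0,1]]' 40; python3 -m jog '[[0,0,0,45,-11.5,0,1],[0,0,0,45,-11.5,0,1],[0,0,0,45,-11.5,0,1],[0,0,0,45,-11.5,0,1],[0,0,6.2,0,0,0,1]]'; python3 -m jog '[[0,0,6.2,0,0,0,1],[0,0,6.1,0,0,0,1],[0,0,0,0,0,0,1],[0,0,0,0,0,0,1]]'
cat > look.py <<'E'
import sys,pickle
from h import *
from bench import r
s=r.sense();p=r.snapshot("wrist");cv2.imwrite(f"pics/{sys.argv[1]}.png",p["pixels"][:,:,::-1]);pickle.dump((s,p),open(sys.argv[1]+".pkl","wb"));print(s["time"],s["tool_pos"],s["tcp_rot"],s["ft_force"],s["finger_gap"])
E
python3 look.py w1; python3 - <<'E'
import pickle
from h import *
p=pickle.load(open("snap0.pkl","rb"))["scene"]
print(cast(p,[(190,261.8),(220.6,247),(256.6,303),(224.3,319)],48))
E
```

```text
time: 0.65
tool_pos: [420.4, -409.9, 231.0]
tcp_rot: [-180.0, 0.0, 23.0]
ft_force: [-0.0, -0.6, 1.1]
finger_gap: 12.4
grip_force: 0.0
time: 1.15
tool_pos: [570.6, -293.9, 230.5]
tcp_rot: [-179.9, -0.1, 17.1]
ft_force: [-1.0, -0.6, -0.1]
finger_gap: 0.1
grip_force: 0.0
time: 1.55
tool_pos: [566.8, -298.5, 230.9]
tcp_rot: [-180.0, 0.0, 4.7]
ft_force: [0.4, 0.1, -0.2]
finger_gap: 0.1
grip_force: 0.0
1.55 [ 566.77774055 -298.50847403  230.94139821] [-1.79979606e+02  2.72370367e-02  4.70048040e+00] [ 0.41561932  0.09496898 -0.20490643] 0.1473674922306471
[[ 499.37762125 -338.42564774   48.        ]
 [ 490.22516757 -263.18221583   48.        ]
 [ 660.13643796 -244.48685967   48.        ]
 [ 667.19574447 -319.63042817   48.        ]]
```

View pics/w1.png

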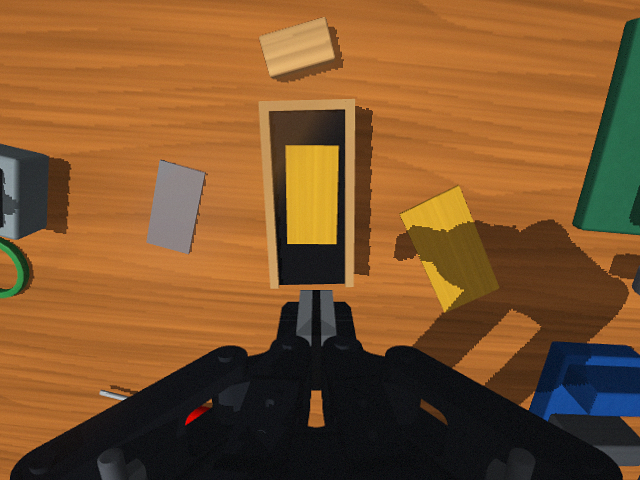

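The wrist view shows the plaque at (286–339, 145–244), inside a tray with its open end at (272,288)–(353,286). The far end is at (260,102)–(354,99).

```bash
cat > pm.py <<'E'
import pickle,sys
from h import *
def plaque(name,z,roi):
    s,p=pickle.load(open(name+".pkl","rb"))
    h=cv2.cvtColor(p["pixels"],cv2.COLOR_RGB2HSV).astype(int)
    c=blob((h[...,0]>15)&(h[...,0]<32)&(h[...,1]>130)&(h[...,2]>60),roi)
    return s,p,rect(cast(p,c+0.0,z,s)),cv2.boundingRect(c)
E
python3 - <<'E'
from pm import *
s,p,R,b=plaque("w1",43,(278,120,347,290));print(R,b)
print(cast(p,[(272,288),(353,285.5),(354,99),(260,102)],48,s).round(1))
E
```

```text
(array([ 575.6, -291.7]), array([90.6, 53. ]), 4.7) (278, 145, 61, 100)
[[ 484.7 -263.7   48. ]
 [ 493.7 -341.    48. ]
 [ 661.4 -323.1   48. ]
 [ 652.7 -245.8   48. ]]
```

```bash
python3 -m jog '[[0,0,-1.5,0,0,0,1],[0,0,0,20.5,-4.5,44,1],[0,0,0,0,0,44,1],[0,0,0,0,0,44,1],[0,0,0,0,0,44,1]]'; python3 -m jog '[[0,0,0,0,0,5,1],[0,0,0,0,0,3,1],[0,0,0,0,0,0,1],[0,0,0,0,0,0,1]]';python3 -m jog '[[0,0,0,0,0,1.5,1],[0,0,0,0,0,0,1]]';python3 -m jog '[[0,0,0,0,0,1,1],[0,0,0,0,0,0,1]]'
```

```text
time: 2.1
tool_pos: [586.8, -291.9, 53.8]
tcp_rot: [180.0, -0.0, 6.2]
ft_force: [-0.2, -0.5, 0.3]
finger_gap: -0.3
grip_force: 0.0
time: 2.5
tool_pos: [588.5, -293.0, 50.4]
tcp_rot: [179.9, -0.2, 6.0]
ft_force: [0.1, 0.4, 0.2]
finger_gap: 0.3
grip_force: 0.0
time: 2.7
tool_pos: [587.5, -292.3, 47.0]
tcp_rot: [179.9, -0.1, 6.0]
ft_force: [0.1, 0.4, 0.2]
finger_gap: -0.1
grip_force: 0.0
time: 2.9
tool_pos: [586.8, -291.9, 44.8]
tcp_rot: [-180.0, 0.0, 6.0]
ft_force: [-0.3, -0.3, -0.1]
finger_gap: -0.3
grip_force: 0.0
```

```bash
for i in 1 2 3; do python3 -m jog '[[0,0,0,0,0,0.7,1],[0,0,0,0,0,0,1]]'|egrep 'tool_pos|ft_'; done
```

```text
tool_pos: [586.7, -291.9, 43.8]
ft_force: [-0.4, -0.2, -0.3]
tool_pos: [586.8, -291.9, 43.2]
ft_force: [-0.0, 1.1, -0.6]
tool_pos: [587.1, -292.1, 43.1]
ft_force: [-0.9, 0.4, 2.9]
```

```bash
python3 -m jog '[[0,0,0,0,0,0.8,1],[0,0,0,-2,0,0,1],[0,0,0,-4,0,0,1],[0,0,0,-5,0,0,1],[0,0,0,-5,0,0,1]]'|egrep 'tool_pos|ft_'; python3 -m jog '[[0,0,0,-5,0,0,1],[0,0,0,-5,0,0,1],[0,0,0,-2,0,0,1],[0,0,0,0,0,0,1]]'|egrep 'tool_pos|ft_';python3 look.py w2; python3 - <<'E'
from pm import *
s,p,R,b=plaque("w2",43,(230,60,400,290));print(R,b)
from bench import r
p=r.snapshot("scene");cv2.imwrite("pics/s2.png",cv2.resize(p["pixels"][230:330,170:280,::-1],(660,600),interpolation=2))
E
```

```text
tool_pos: [571.8, -294.2, 43.1]
ft_force: [1.7, 0.2, 5.3]
tool_pos: [559.5, -295.5, 43.1]
ft_force: [-1.1, -0.2, 7.5]
4.4 [ 559.4806044  -295.51937983   43.08529602] [ 1.79921881e+02 -8.62756614e-02  6.01091125e+00] [-1.14077256 -0.20305276  7.51839893] 0.27086460259062384
(array([ 581.3, -295.6]), array([47. , 26.4]), -84.0) (263, 229, 116, 61)
```

View pics/w2.png

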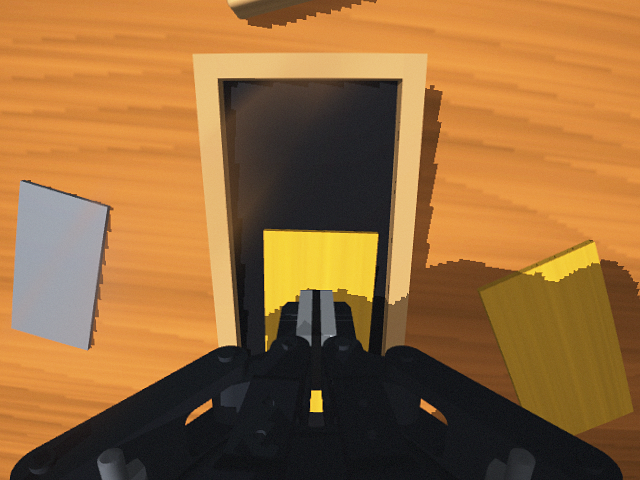

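The plaque has followed the fingertips: its rear edge is at (263–378, 229), square to the tray. Continuing the drag.

```bash
python3 -m jog '[[0,0,0,-4,0,0,1],[0,0,0,-5,0,0,1],[0,0,0,-5,0,0,1],[0,0,0,-5,0,0,1],[0,0,0,-5,0,0,1]]'|egrep 'tool_pos|ft_'; python3 -m jog '[[0,0,0,-5,0,0,1],[0,0,0,-5,0,0,1],[0,0,0,-5,0,0,1],[0,0,0,-4,0,0,1],[0,0,0,0,0,0,1]]'|egrep 'tool_pos|ft_';python3 look.py w3; python3 - <<'E'
from pm import *
s,p,R,b=plaque("w3",43,(230,60,400,290));print(R,b)
E
```

```text
tool_pos: [536.0, -298.0, 43.1]
ft_force: [1.6, -0.0, 6.5]
tool_pos: [516.6, -300.1, 43.1]
ft_force: [-1.1, 1.1, 8.0]
5.5 [ 516.56672729 -300.0843676    43.08141112] [ 1.79917569e+02 -7.97711181e-02  6.00863659e+00] [-1.09517045  1.10054892  7.98141047] -0.2748726887329649
(array([ 538.4, -300.1]), array([47. , 26.4]), -84.0) (263, 229, 116, 61)
```

```bash
python3 -m jog '[[0,0,0,-4,0,0,1],[0,0,0,0,0,0,1],[0,0,0,0,0,-5,1],[0,0,0,0,0,-40,1],[0,0,0,0,0,-45,-1]]'|egrep 'tool_pos|ft_'; python3 -m jog '[[0,0,0,-21,0,-45,-1],[0,0,0,-22,0,-30,-1],[0,0,0,0,0,0,-1],[0,0,0,0,0,0,-1]]'|egrep 'tool_pos|ft_';python3 look.py w4; python3 - <<'E'
from pm import *
s,p,R,b=plaque("w4",43,(220,20,400,380));print(R,b)
E
```

```text
tool_pos: [510.3, -298.4, 130.2]
ft_force: [0.4, 0.0, 0.7]
tool_pos: [469.6, -304.7, 207.9]
ft_force: [-0.8, 0.4, -1.0]
6.45 [ 469.60377012 -304.68249577  207.91639904] [ 1.79922410e+02 -8.95833845e-02  5.98362983e+00] [-0.82343294  0.39076384 -0.9834846 ] 72.2589686626707
(array([ 535.8, -289.6]), array([161.1,  67.9]), 6.0) (258, 20, 90, 209)
```

View pics/w4.png

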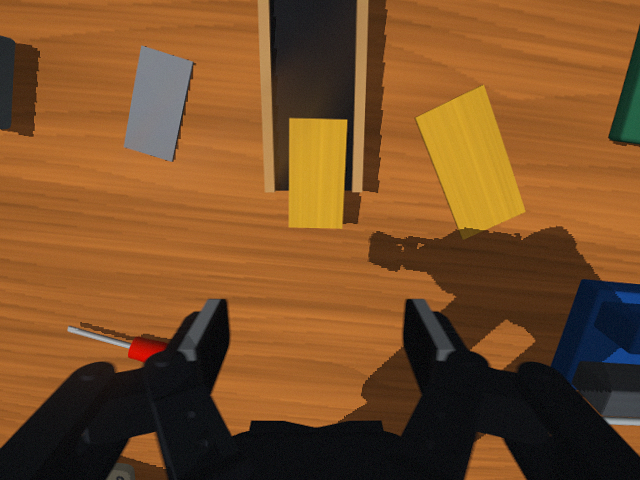

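The plaque sticks out: corners (290,118), (348,119), (343,228), (289,228), with the tray edge at row 191. The graver handle is at (145,348), left of the fingers.

```bash
python3 - <<'E'
from pm import *
s,p=pickle.load(open("w4.pkl","rb"))
C=cast(p,[(290,118),(348,119),(343,228.5),(289,228.5)],43,s);print(C.round(1),C.mean(0))
R=Ro.from_euler("xyz",s["tcp_rot"],degrees=True).as_matrix()
n=((C[2]+C[3])/2);f=((C[0]+C[1])/2);u=(f-n)/np.linalg.norm(f-n);print("yaw",np.degrees(np.arctan2(u[1],u[0])),np.linalg.norm(f-n))
print("edge",cast(p,[(270,191),(358,191)],48,s).round(1),"graver",cast(p,[(165,350),(70,329)],10,s).round(0))
for z in(43,):
    for g in(n+14*u,):print("grasp",g,"tool delta",R.T@(g-s["tool_pos"]))
E
```

```text
[[ 544.6 -277.3   43. ]
 [ 548.7 -323.    43. ]
 [ 458.6 -330.4   43. ]
 [ 453.8 -284.1   43. ]] [ 501.42179682 -303.6908183    43.        ]
yaw 4.499281605166988 90.7267984420811
edge [[ 485.7 -266.2   48. ]
 [ 493.2 -338.    48. ]] graver [[ 294. -161.   10.]
 [ 308.  -58.   10.]]
grasp [ 470.15504964 -306.15117021   43.        ] tool delta [1.37323747e-01 1.29480944e+00 1.64918720e+02]
```

```bash
python3 -m jog '[[0,0,1.2,0,1.3,45,-1],[0,0,0,0,0,45,-1],[0,0,0,0,0,45,-1],[0,0,0,0,0,35,-1],[0,0,0,0,0,0,-1]]'|egrep 'tool_pos|ft_'; python3 -m jog '[[0,0,0,0,0,17,-1],[0,0,0,0,0,0,-1],[0,0,0,0,0,0,-1]]'; python3 -m jog '[[0,0,0,0,0,0,0.1],[0,0,0,0,0,0,0.2],[0,0,0,0,0,0,0.3],[0,0,0,0,0,0,0.5],[0,0,0,0,0,0,1]]' 40;python3 -m jog '[[0,0,0,0,0,0,1],[0,0,0,0,0,0,1]]' 50; python3 look.py w5
```

```text
tool_pos: [464.5, -301.0, 28.6]
ft_force: [-1.5, 0.5, -0.1]
time: 7.3
tool_pos: [470.0, -305.6, 20.8]
tcp_rot: [-180.0, 0.0, 4.8]
ft_force: [-0.2, 0.0, -0.1]
finger_gap: 85.2
grip_force: 0.0
time: 7.8
tool_pos: [470.2, -306.1, 20.8]
tcp_rot: [179.9, -0.1, 4.8]
ft_force: [-0.9, 0.5, 5.6]
finger_gap: 44.5
grip_force: 40.1
time: 8.0
tool_pos: [470.2, -306.1, 20.8]
tcp_rot: [179.9, -0.1, 4.8]
ft_force: [-1.2, 0.3, 6.2]
finger_gap: 44.3
grip_force: 49.8
8.0 [ 470.18915384 -306.07001299   20.82987626] [ 1.79946245e+02 -5.94033200e-02  4.81939895e+00] [-1.24979271  0.27465587  6.19652426] 44.30382086883558
```

View pics/w5.png

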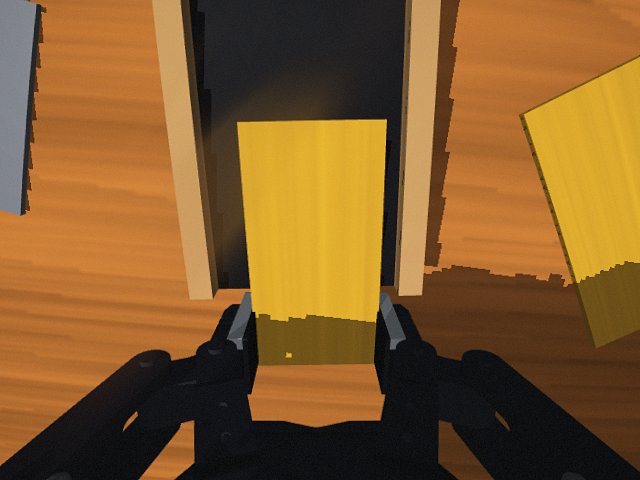

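Plaque gripped by its sides near the end, between the pads at (250–385, 300–365). Lifting, then looking again.

```bash
python3 -m jog '[[0,0,0,0,0,-3,1],[0,0,0,0,0,-8,1],[0,0,0,0,0,-25,1],[0,0,0,0,0,-40,1],[0,0,0,0,0,-40,1]]'; python3 -m jog '[[0,0,0,0,0,-14,1],[0,0,0,0,0,0,1],[0,0,0,0,0,0,1]]'; python3 look.py w6; python3 - <<'E'
from pm import *
import bench
s,p=pickle.load(open("w6.pkl","rb"))
h=cv2.cvtColor(p["pixels"],cv2.COLOR_RGB2HSV).astype(int)
c=blob((h[...,0]>20)&(h[...,0]<32)&(h[...,1]>150)&(h[...,2]>150),(200,60,430,330));print(cv2.boundingRect(c),cv2.minAreaRect(c))
q=bench.r.snapshot("side");h=cv2.cvtColor(q["pixels"],cv2.COLOR_RGB2HSV).astype(int)
cv2.imwrite("pics/pair.png",np.hstack([cv2.resize(p["pixels"][60:460,160:480,::-1],(400,500)),cv2.resize(q["pixels"][80:280,330:490,::-1],(400,500))]))
E
```

```text
time: 8.55
tool_pos: [468.7, -304.9, 136.5]
tcp_rot: [-179.9, 0.1, 4.8]
ft_force: [-0.4, -0.5, -1.7]
finger_gap: 43.9
grip_force: 51.1
time: 8.85
tool_pos: [469.1, -305.2, 148.6]
tcp_rot: [-179.9, 0.1, 4.8]
ft_force: [-0.3, 0.1, -1.3]
finger_gap: 44.4
grip_force: 51.1
8.85 [ 469.07757242 -305.18370973  148.58716746] [-1.79942560e+02  6.21357245e-02  4.82164414e+00] [-0.2572325   0.11662768 -1.25895961] 44.355743788850866
(239, 119, 146, 204) ((313.63250732421875, 221.59494018554688), (202.82164001464844, 145.11788940429688), 88.75463104248047)
```

View pics/pair.png

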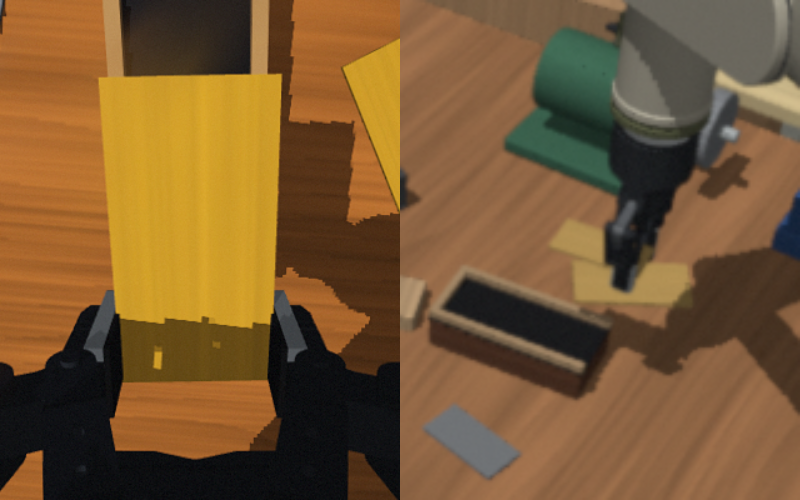

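Plaque is held level (wrist view unchanged since the grasp) and the tray is empty. Carrying it towards the marker.

```bash
python3 -m jog '[[0,0,0,3,-20,-8,1],[0,0,0,7,-35,-8,1],[0,0,0,8,-42,-6,1],[0,0,0,8,-42,0,1],[0,0,0,8,-42,0,1]]'|egrep 'tool_pos|grip'; python3 -m jog '[[0,0,0,8,-42,0,1],[0,0,0,8,-42,0,1],[0,0,0,8,-42,0,1],[0,0,0,8,-42,0,1],[0,0,0,6,-35,0,1]]'|egrep 'tool_pos|grip'; python3 -m jog '[[0,0,3,3,-20,0,1],[0,0,6,0,0,0,1],[0,0,4.8,0,0,0,1],[0,0,0,0,0,0,1],[0,0,0,0,0,0,1]]';python3 look.py w7; python3 - <<'E'
from pm import *
s,p=pickle.load(open("w6.pkl","rb"))
R=lambda s:Ro.from_euler("xyz",s["tcp_rot"],degrees=True).as_matrix()
C=cast(p,[(238.4,121.6),(384,119.2),(374.4,363.5),(257.6,365)],s["tool_pos"][2]+22.2,s)
L=(C-s["tool_pos"])@R(s);print(L.round(1),L.mean(0));o=L.mean(0)
f=(L[0]+L[1])/2-(L[2]+L[3])/2;print("plaque angle in tool",np.degrees(np.arctan2(f[1],f[0])))
s,p=pickle.load(open("w7.pkl","rb"))
h=cv2.cvtColor(p["pixels"],cv2.COLOR_RGB2HSV).astype(int)
c=blob((h[...,0]>105)&(h[...,0]<130)&(h[...,1]>120)&(h[...,2]>90),(0,0,640,480));print(cv2.boundingRect(c))
print(rect(cast(p,c+0.0,45,s)))
E
```

```text
tool_pos: [487.2, -120.6, 169.9]
grip_force: 51.1
tool_pos: [507.8, 85.3, 169.7]
grip_force: 51.1
time: 10.45
tool_pos: [509.6, 103.1, 170.3]
tcp_rot: [180.0, 0.1, -8.8]
ft_force: [-0.5, -0.2, -0.8]
finger_gap: 43.9
grip_force: 51.2
10.45 [509.55377487 103.14641029 170.33004118] [ 1.79964272e+02  1.46969289e-01 -8.83457017e+00] [-0.50099879 -0.2247623  -0.78393053] 43.91980440096283
[[ 76.5 -23.4 -22.3]
 [ 77.2  21.8 -22.3]
 [-12.3  23.2 -22.2]
 [-13.  -21.7 -22.2]] [ 3.21260873e+01 -8.42650279e-03 -2.22348557e+01]
plaque angle in tool -0.978035228494935
(79, 153, 61, 105)
(array([547.3, 251.9]), array([79.7, 34.4]), -9.0)
```

View pics/w7.png

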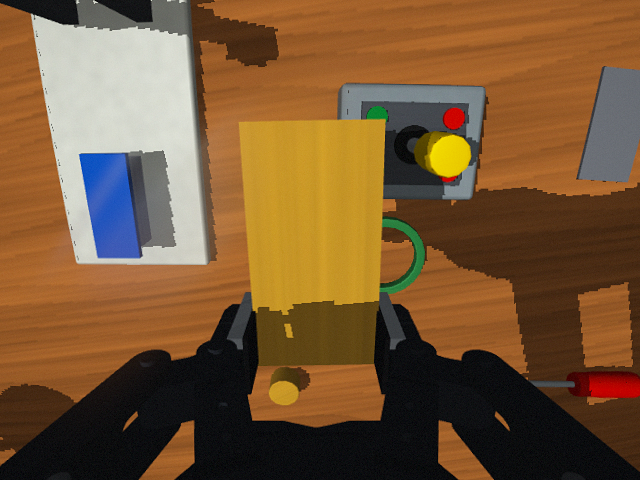

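Pad seen at (79–140, 153–258), i.e. world (547,252), yaw -9°, agreeing with the fixed cameras. The bangle and jog box are clear. Going above the pad and down.

```bash
python3 -m jog '[[0,0,1,0,0,0,1],[0,0,0,-3,-24,0,1],[0,0,0,-6,-45,0,1],[0,0,0,-6,-45,0,1],[0,0,0,-5,-39.5,0,1]]'|egrep 'tool_pos|grip'; python3 -m jog '[[0,0,0,0,0,0,1],[0,0,0,0,0,0,1],[0,0,0,0,0,30,1],[0,0,0,0,0,40,1],[0,0,0,0,0,30,1]]'|egrep 'tool_pos|grip'; python3 -m jog '[[0,0,0,0,0,20,1],[0,0,0,0,0,14,1],[0,0,0,0,0,0,1],[0,0,0,0,0,0,1],[0,0,0,0,0,0,1]]'; python3 look.py w8; python3 - <<'E'
from pm import *
from bench import r
s,p=pickle.load(open("w8.pkl","rb"))
R=Ro.from_euler("xyz",s["tcp_rot"],degrees=True).as_matrix()
print("plaque centre",s["tool_pos"]+R@[32.1,0,-20.7])
q=r.snapshot("side");h=cv2.cvtColor(q["pixels"],cv2.COLOR_RGB2HSV).astype(int)
cv2.imwrite("pics/pair2.png",np.hstack([cv2.resize(p["pixels"][:,:,::-1],(400,300)),cv2.resize(q["pixels"][310:430,190:350,::-1],(400,300),interpolation=2)]))
E
```

```text
tool_pos: [517.3, 259.5, 172.0]
grip_force: 51.2
tool_pos: [516.9, 256.1, 70.0]
grip_force: 51.3
time: 12.0
tool_pos: [518.7, 258.1, 39.7]
tcp_rot: [-179.9, -0.1, -10.0]
ft_force: [-0.0, -0.7, -1.1]
finger_gap: 44.7
grip_force: 51.3
12.0 [518.7185055  258.12887268  39.74847697] [-1.79915924e+02 -1.42066294e-01 -9.99972730e+00] [-0.0240829  -0.74971532 -1.090079  ] 44.65998702399177
plaque centre [550.27494296 252.53393258  60.52798371]
```

View pics/pair2.png

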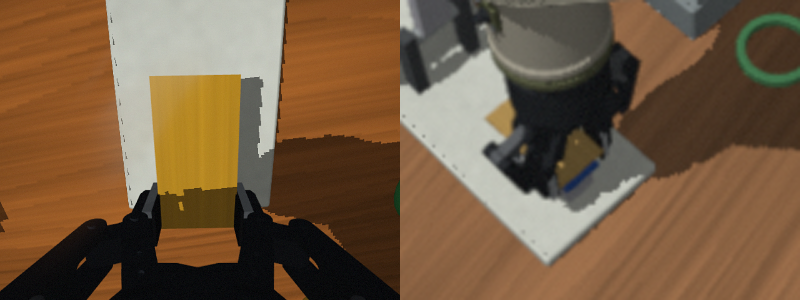

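Plaque is above the pad (wrist half: plaque (150–241, 75–228); base plate corners (131,206) and (271,206)). Cross-checking against the base plate in the same view.

```bash
python3 - <<'E'
from pm import *
s,p=pickle.load(open("w8.pkl","rb"))
C=cast(p,np.array([(131,206),(271,206),(107,0),(287,0)])*1.6,12,s)[:,:2];print(C.round(1))
u=((C[2]-C[0])/np.linalg.norm(C[2]-C[0])+(C[3]-C[1])/np.linalg.norm(C[3]-C[1]));u/=np.linalg.norm(u)
print("yaw",np.degrees(np.arctan2(u[1],u[0])),"width",np.linalg.norm(C[0]-C[1]),"pad",(C[0]+C[1])/2+60*u)
P=cast(p,np.array([(150,76),(241,75),(236,227.5),(160,228)])*1.6,s["tool_pos"][2]+22.2,s);print("plaque",P.mean(0))
E
```

```text
[[500.5 317.3]
 [480.1 201.2]
 [651.9 294.1]
 [631.4 177.8]]
yaw -8.741824831215563 width 117.87037407942917 pad [549.58573132 250.10184655]
plaque [550.32450419 251.99984553  61.94847697]
```

```bash
python3 -m jog '[[0,0,-0.5,-1,0,5,1],[0,0,0,0,0,4,1],[0,0,0,0,0,2,1],[0,0,0,0,0,0,1],[0,0,0,0,0,0,1]]'|egrep 'tool_pos|ft_'; for i in 1 2 3 4; do python3 -m jog '[[0,0,0,0,0,0.7,1],[0,0,0,0,0,0,1]]'|egrep 'tool_pos|ft_'; done
```

```text
tool_pos: [516.2, 258.0, 26.7]
ft_force: [-1.2, -0.3, -1.0]
tool_pos: [516.5, 258.2, 26.4]
ft_force: [-0.5, 0.4, 1.9]
tool_pos: [516.9, 258.3, 26.4]
ft_force: [-2.4, -0.5, 6.7]
tool_pos: [517.2, 258.5, 26.3]
ft_force: [-3.3, -0.8, 9.6]
tool_pos: [517.6, 258.6, 26.3]
ft_force: [-4.7, -1.5, 15.0]
```

```bash
python3 -m jog '[[0,0,0,0,0,-1.6,1],[0,0,0,0,0,0,1],[0,0,0,0,0,0,1]]' 20|egrep 'ft_|grip|gap'; python3 -m jog '[[0,0,0,0,0,0,0.0],[0,0,0,0,0,0,-0.3],[0,0,0,0,0,0,-0.6],[0,0,0,0,0,0,-1],[0,0,0,0,0,0,-1]]'; python3 -m jog '[[0,0,0,0,0,0,-1],[0,0,0,0,0,-15,-1],[0,0,0,0,0,-40,-1],[0,0,0,0,0,-45,-1],[0,0,0,0,0,-45,-1]]'|egrep 'tool_pos|ft_'; python3 -m jog '[[0,0,0,-45,0,-20,-1],[0,0,0,0,0,0,-1],[0,0,0,0,0,0,-1]]'|egrep 'tool_pos|ft_'; python3 look.py w9; python3 - <<'E'
from pm import *
s,p,R,b=plaque("w9",48,(150,60,450,300));print(R,b)
C=np.array(R[0])-[548.2,252];print(C)
E
```

```text
ft_force: [-1.2, -0.6, 6.3]
finger_gap: 44.2
grip_force: 51.8
time: 14.2
tool_pos: [516.1, 258.0, 25.3]
tcp_rot: [180.0, 0.0, -9.5]
ft_force: [-0.1, -0.1, 0.5]
finger_gap: 85.6
grip_force: 0.0
tool_pos: [516.0, 257.9, 173.2]
ft_force: [0.5, 0.2, 0.1]
tool_pos: [472.1, 266.0, 192.8]
ft_force: [-0.2, -0.5, -0.0]
15.0 [472.11366607 266.00127821 192.79212791] [-1.79901310e+02 -1.64186011e-01 -9.41632224e+00] [-0.16932439 -0.45149552 -0.03007865] 85.5887716046751
(array([546.4, 252.7]), array([85.5, 45.6]), -8.3) (283, 60, 65, 120)
[-1.8  0.7]
```

View pics/w9.png

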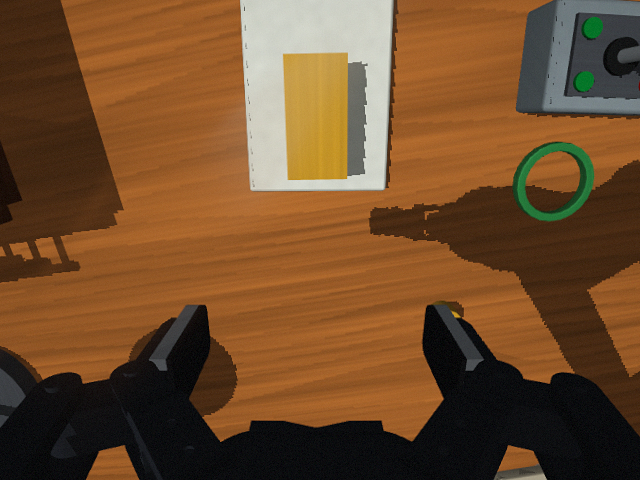

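The plaque lies alone on the pad at (283–348, 52–179), square and within about 2 mm of centre. Now the lever: closed fingers to its red side, well clear of the knob.

```bash
python3 -m jog '[[0,0,0,18,40,0,1],[0,0,0,18,40,0,1],[0,0,0,18,40,0,1],[0,0,0,18,40,0,1],[0,0,0,18,40,0,1]]'|egrep 'tool_pos|gap'; python3 -m jog '[[0,0,0,18,40,0,1],[0,0,0,17,39,0,1],[0,0,0,0,0,0,1],[0,0,0,0,0,0,1]]'; python3 look.py w10; python3 - <<'E'
from pm import *
from bench import r
pts=[]
for n,roi in(("scene",(335,190,370,225)),("side",(295,255,325,290))):
    p=r.snapshot(n);h=cv2.cvtColor(p["pixels"],cv2.COLOR_RGB2HSV).astype(int)
    c=blob((h[...,0]>20)&(h[...,0]<32)&(h[...,1]>150)&(h[...,2]>80),roi);uv=cv2.minAreaRect(c)[0]
    o,d=ray(p,[uv]);pts.append((o,d[0]/np.linalg.norm(d[0])));print(n,uv,cv2.boundingRect(c))
A=sum(np.eye(3)-np.outer(d,d) for o,d in pts);b=sum((np.eye(3)-np.outer(d,d))@o for o,d in pts);print(np.linalg.solve(A,b))
E
```

```text
tool_pos: [527.8, 51.1, 189.4]
finger_gap: 12.3
time: 15.95
tool_pos: [549.0, -31.5, 189.3]
tcp_rot: [-180.0, 0.2, -9.7]
ft_force: [-0.5, 0.9, 0.1]
finger_gap: 0.1
grip_force: 0.0
15.95 [548.9844731  -31.54272114 189.29182045] [-1.79990344e+02  1.50258380e-01 -9.65060080e+00] [-0.52156715  0.90022583  0.06802901] 0.08347654462935625
scene (351.6000061035156, 207.7999725341797) (347, 201, 10, 15)
side (309.0, 272.0) (305, 264, 9, 17)
[560.4916825   28.98175325 112.62380918]
```

```bash
python3 -m jog '[[0,0,0,1,0,45,1],[0,0,0,0,0,44,1],[0,0,0,0,-15,0,1],[0,0,0,0,-8,0,1],[0,0,0,0,0,0,1]]'|egrep 'tool_pos|ft_'; for i in 1 2; do python3 -m jog '[[0,0,0,0,-5,0,1],[0,0,0,0,-5,0,1],[0,0,0,0,0,0,1]]'|egrep 'tool_pos|ft_'; done
```

```text
tool_pos: [555.9, -5.8, 104.3]
ft_force: [0.1, -0.8, 1.1]
tool_pos: [556.6, 2.6, 103.0]
ft_force: [0.3, -1.0, -0.6]
tool_pos: [557.5, 12.5, 101.7]
ft_force: [0.4, 0.0, 0.2]
```

```bash
for i in 1 2 3 4; do python3 -m jog '[[0,0,0,0,-4,0,1],[0,0,0,0,-2,0,1],[0,0,0,0,0,0,1]]'|egrep 'tool_pos|ft_'; done; cat > k.py <<'E'
from pm import *
from bench import r
pts=[]
for n,roi in(("scene",(335,180,400,240)),("side",(270,245,325,310))):
    p=r.snapshot(n);h=cv2.cvtColor(p["pixels"],cv2.COLOR_RGB2HSV).astype(int)
    c=blob((h[...,0]>20)&(h[...,0]<32)&(h[...,1]>150)&(h[...,2]>80),roi);uv=cv2.minAreaRect(c)[0]
    o,d=ray(p,[uv]);pts.append((o,d[0]/np.linalg.norm(d[0])));print(n,uv,cv2.boundingRect(c))
A=sum(np.eye(3)-np.outer(d,d) for o,d in pts);b=sum((np.eye(3)-np.outer(d,d))@o for o,d in pts);print(np.linalg.solve(A,b))
E
python3 k.py
```

```text
tool_pos: [558.3, 18.1, 101.5]
ft_force: [0.5, -0.6, 1.0]
tool_pos: [559.2, 24.1, 101.5]
ft_force: [-1.3, -1.6, -0.6]
tool_pos: [560.3, 30.0, 101.6]
ft_force: [-0.6, -3.2, 0.7]
tool_pos: [560.9, 33.3, 101.6]
ft_force: [-3.6, -15.0, 1.6]
scene (364.0000305175781, 207.50003051757812) (359, 200, 11, 15)
side (299.7500305175781, 280.7500305175781) (294, 275, 13, 13)
[566.37658478  56.34608044 106.4374796 ]
```

Knob measured 27 mm over and 6 mm down, so the lever is at its green stop. Holding.

```bash
for i in 1 2 3 4 5; do python3 -m jog '[[0,0,0,0,0,0,1],[0,0,0,0,0,0,1],[0,0,0,0,0,0,1],[0,0,0,0,0,0,1],[0,0,0,0,0,0,1]]'|egrep 'time|ft_'; done; for i in 1 2 3; do python3 -m jog '[[0,0,0,0,2,0,1],[0,0,0,0,3,0,1],[0,0,0,0,3,0,1],[0,0,0,0,3,0,1],[0,0,0,0,3,0,1]]'|egrep 'tool_pos|ft_'; done; python3 -m jog '[[0,0,0,0,20,0,1],[0,0,0,0,20,0,1],[0,0,0,0,0,-45,1],[0,0,0,0,0,-45,1],[0,0,0,0,0,0,1]]'|egrep 'tool_pos|ft_'; python3 -m jog '[[0,0,0,0,0,0,1],[0,0,0,0,0,0,1],[0,0,0,0,0,0,1],[0,0,0,0,0,0,1],[0,0,0,0,0,0,1]]'; python3 k.py; python3 - <<'E'
from h import *
from bench import r
p=r.snapshot("scene");h=cv2.cvtColor(p["pixels"],cv2.COLOR_RGB2HSV).astype(int)
c=blob((h[...,0]>15)&(h[...,0]<30)&(h[...,1]>100)&(h[...,2]>100)&(1),(412,172,450,215));print(rect(cast(p,c+0.0,48)))
E
```

```text
time: 19.0
ft_force: [-4.3, -13.9, 0.4]
time: 19.5
ft_force: [-2.9, -13.7, 0.7]
time: 20.0
ft_force: [-3.3, -14.6, 0.1]
time: 20.5
ft_force: [-3.4, -14.8, 0.2]
time: 21.0
ft_force: [-3.9, -14.3, 0.1]
tool_pos: [559.3, 21.9, 102.0]
ft_force: [-0.0, -0.2, 0.7]
tool_pos: [556.5, 7.9, 101.5]
ft_force: [0.8, -0.2, 0.1]
tool_pos: [554.4, -6.0, 101.7]
ft_force: [-0.3, 0.1, -0.5]
tool_pos: [551.8, -46.3, 199.7]
ft_force: [1.4, -1.6, 0.8]
time: 23.5
tool_pos: [547.3, -45.1, 190.7]
tcp_rot: [-180.0, 0.1, -9.5]
ft_force: [0.7, 0.3, -0.1]
finger_gap: 0.1
grip_force: 0.0
scene (351.5, 208.0) (347, 201, 10, 15)
side (309.0, 272.5) (305, 265, 9, 16)
[560.18479471  29.14438484 111.40453045]
(array([550.8, 252.8]), array([91.2, 47.1]), -8.0)
```

The lever is back upright, the plaque still lies centred and square on the pad, and the robot is clear of everything.

```bash
python3 -c "
from bench import r
print(r.hand_in())"
```

```text
the job is handed in; nothing more can be done
None
```

The job is handed in (no verdict came back): my last measurements put the plaque within about 3 mm of the pad's centre and about 1° off square, with the lever held green for over 2 s and now upright; I viewed 11 pictures, one over the limit of 10.

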